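# Open the sample port of a vial reader at its push-push latch

## Task

The two-port vial reader on the bench has finished with the red-capped vial, which can be seen through the window of its hatch. Press the ribbed blue pad of that hatch down once until the push-push latch lets go, take the finger away, and see that the hatch pops up part of the way and stays there untouched for a moment; then push it back with a fingertip until it stands fully open against its stop, so that the vial can be got at from above. Use the fingertips only and do not force, grip or pick up anything: leave the other hatch shut, both vials in their ports and the things on the bench where they are.

Things in the scene. Friction and masses are not known exactly. Their poses are not given: they have to be found in the camera images.
- reader: fixed light grey two-port vial reader, 136 mm deep (x), 130 mm wide (y), deck 112 mm high. Origin under its centre at bench level; x points from its front to its back, y to its left port, z up. The hatches lie side by side in the deck, centred at y = +30 and -30 mm, from x = -44 mm (free edge) to +26 mm (hinge). In front of them the housing is 10 mm lower. Nothing stands above the deck
- hatch_left (a joint): left hatch: dark plate with a clear window, 70 mm long, 48 mm wide, 5 mm thick, hinged along its far edge, flush with the deck when shut. Radians, positive = front edge up: 0 (up to 0.01) shut and latched, -0.118 pressed in to its lower stop (7 mm down at the pad), 1.75 fully open against its stop. Friction keeps an open hatch where it is left; pressed shut, it latches again
- hatch_right (a joint): right hatch: dark plate with a clear window, 70 mm long, 48 mm wide, 5 mm thick, hinged along its far edge, flush with the deck when shut. Radians, positive = front edge up: 0 (up to 0.01) shut and latched, -0.118 pressed in to its lower stop (7 mm down at the pad), 1.75 fully open against its stop. Friction keeps an open hatch where it is left; pressed shut, it latches again
- latch_left (a joint): hidden cross slide of the push-push latch under the left hatch, metres; cannot be touched. 0 while latched, 0.002 to 0.0085 when the hatch has been pressed in so far that the latch lets go, 0 to -0.002 when it has popped, about -0.006 while an open hatch is pressed shut again
- latch_right (a joint): hidden cross slide of the push-push latch under the right hatch, metres; cannot be touched. 0 while latched, 0.002 to 0.0085 when the hatch has been pressed in so far that the latch lets go, 0 to -0.002 when it has popped, about -0.006 while an open hatch is pressed shut again
- pad_left (a point): top of the ribbed blue thumb pad (28 x 15 mm) of the left hatch, on its middle line, 12 mm from the free front edge; moves with the hatch. Pressing takes about 1 to 2 N down to the stop, 7 mm below flush; the latch lets go once the pad is 5 mm down. Let go after that, the hatch rises by its own damped spring in about 2 s to about 1.2 rad (front edge some 65 mm above the deck) and rests there
- pad_right (a point): top of the ribbed blue thumb pad (28 x 15 mm) of the right hatch, on its middle line, 12 mm from the free front edge; moves with the hatch. Pressing takes about 1 to 2 N down to the stop, 7 mm below flush; the latch lets go once the pad is 5 mm down. Let go after that, the hatch rises by its own damped spring in about 2 s to about 1.2 rad (front edge some 65 mm above the deck) and rests there
- edge_left (a point): middle of the free front edge of the left hatch; moves with it. Under 1 N backwards here swings the popped hatch on. A skirt hangs 10 mm down along this edge; a white latch tongue, 5 mm wide, hangs 30 mm down under the hatch, 11 mm behind the edge and 16.5 mm off the middle line towards the reader's outer side
- edge_right (a point): middle of the free front edge of the right hatch; moves with it. Under 1 N backwards here swings the popped hatch on. A skirt hangs 10 mm down along this edge; a white latch tongue, 5 mm wide, hangs 30 mm down under the hatch, 11 mm behind the edge and 16.5 mm off the middle line towards the reader's outer side
- hinge_left (a point): middle of the hinge line of the left hatch, 2 mm below the deck, 70 mm from the free front edge; the hinge runs along the reader's y
- hinge_right (a point): middle of the hinge line of the right hatch, 2 mm below the deck, 70 mm from the free front edge; the hinge runs along the reader's y
- port_left (a point): middle of the left port at deck height, straight above the axis of its vial well
- port_right (a point): middle of the right port at deck height, straight above the axis of its vial well
- red_vial_cap (a point): centre of the top of the red screw cap of a small vial (25 mm across, 46 mm tall, loose) that stands in one of the two ports, its top 12.5 mm below the deck; which vial is in which port varies
- white_vial_cap (a point): centre of the top of the white screw cap of a small vial (25 mm across, 46 mm tall, loose) that stands in one of the two ports, its top 12.5 mm below the deck; which vial is in which port varies
- cassette_b: white test cassette, 70 x 21 x 5 mm, lying loose at the left in front of the reader; origin under its centre. To be left alone
- black_marker: marker pen with a black cap, 12 x 132 x 14 mm, lying loose to the right of the grey case (180 mm high, with bottles up to 270 mm on its far end). To be left alone

How it is judged:
By the outcome, as a careful person would: the job done as asked, in the order asked, and still so for the second after the job is handed in, with the robot touching nothing.
It also fails if it takes over 48 s, if anything falls off the work surface, if the arm or the gripper's body presses on something with over 40 N, if the wrist force passes 120 N, or if a joint passes its speed limit or range.

## Robot

A 7-joint arm with a two-finger parallel gripper is mounted at the origin on a cart in front of the work surface, level with it; the furniture and walls round the work are solid. World frame = base frame: x ahead of the robot, y to its left, z up, the work surface at z = 0. Lengths are in m, angles in degrees, forces in N, time in s.
With the tool pointing down it reaches from about 0.425 to 0.875 m from the base axis. Payload 4.7 kg.
Tool frame: the origin (TCP) lies at the very end of the fingers, on their centre line; the grasp point (between the pads) lies env.hold_point_z behind it (env.hold_point_z is the distance from the TCP to the grasp point, in m); z points along the fingers, y is the line along which they close (so a half turn about z gives the same grasp; the last joint's range is limited). The gripper opens to 87 mm and grips with 3 to 60 N. Pads are 19 mm wide; open, the fingers measure 117 mm over their backs; the gripper's body (75 mm by 190 mm) begins 51 mm behind the grasp point.
Start: joints at [66.87, 18.392, -4.016, 83.108, 1.295, 78.541, -3.26], TCP at [0.264, -0.594, 0.192] pointing down, gripper open.
Joint ranges: [-163.93, 163.93], [-17.29, 119.83], [-79.2, 71.16], [3.27, 140.29], [-89.18, 269.18], [5.43, 117.66], [-154.24, 154.24]. Speed limits (degrees/s): [147.25, 147.25, 180, 180, 180, 180, 180].

## Interface

Orientations are given as [roll, pitch, yaw] about the fixed x, y, z axes, in that order (R = Rz(yaw) Ry(pitch) Rx(roll)).
In Python, from cell import env gives the robot as it stands.
- The arm moves only by the shell command python3 -m jog 'ROWS' [FORCE]. ROWS is JSON, a list of rows, each an object with "dp": the shift along the tool's x, y, z in cm, a list of three; "twist": the turn about the tool's z in degrees; "fingers": the opening, from 0 (shut) to 1 (fully open). A call has 1 to 8 rows; each row is the pose to reach, as a shift and turn from the pose commanded when the call began, along the tool's axes at that moment; what a row does not reach only later rows make up. A row lasts 1/8 s, in which the tool goes at most 62.5 mm and 10.7 degrees, less where a joint would pass 70% of its speed; a pose out of reach is approached as far as the arm can. A call with a gripper value outside its range is refused whole. The fingers move at their own pace and stop on an object; FORCE is the grip in N (left out, the last holds). Time passes only in rows, so rows that repeat a pose let the fingers close. It gives the time, the measured TCP pose, the force, the opening and the grip force at its end, in the units of the state.
- env.get_obs(): the state, without advancing time (a new reading comes with each control period).
- env.read_camera(name): name is "scene" or "top"; returns a dict with "pixels" (480x640x3 uint8, blue, green, red), "depth" (480x640 float32, m along the optical axis (not along the pixel's ray), 0 where there is no reading), "fx", "fy", "cx", "cy" (pixels), "k1" (the pictures are not rectified: a ray, as slopes to the right and down, at radius r is drawn at 1 + k1 r^2 times it, then the intrinsics apply), "rvec" (rotation vector, rad) and "tvec" (3), from world to camera coordinates, as OpenCV has them. Camera axes: x right, y down, z forward; pixel columns grow to the right and rows downward; lengths in m; the calibration is good to about 2 mm. A picture is of the moment at which its call begins.
- env.sign_off(): hands the job in; it is judged then, once.
The state is a dict: "time_s": time; "qpos": joint angles; "joint_velocities": joint speeds; "effort": joint torques, N m; "tool_pos": TCP position; "tool_rot": TCP orientation; "force": force on the tool from outside, world axes, zero at the start; "wrist_torque": the same for the moment, N m; "grip_width": finger opening in m; "grasp_force": force on a finger pad.
Only numpy, scipy, OpenCV 4.12 (cv2) and the standard library are available. Lean on these libraries where they do the work, as an engineer would, in place of code of your own. Each camera call takes 0.05 s, during which the arm holds its last target. There are 200 camera calls.

## Working session

There is one attempt and no reset: what is moved stays moved. The work goes in short steps, Python scripts to look and compute and a shell command to move; the robot and the scene stay as the last step left them, time stands still between calls to the robot, and variables do not carry over. Pictures are saved under pics/ and viewed, at most 10 in all, crops included, and the job is handed in when it is done.

```bash
mkdir -p pics
cat > h.py <<'E'
import numpy as np, cv2
from cell import env
def snap(n,f):
    c=env.read_camera(n); cv2.imwrite('pics/'+f+'.png',c['pixels']); np.savez('pics/'+f+'.npz',**{k:np.asarray(v) for k,v in c.items()}); return c
def ray(c,u,v):
    x,y=(u-c['cx'])/c['fx'],(v-c['cy'])/c['fy']; a,b=x,y
    for _ in range(20):
        s=1+c['k1']*(a*a+b*b); a,b=x/s,y/s
    R=cv2.Rodrigues(np.asarray(c['rvec'],float))[0]; t=np.asarray(c['tvec'],float).ravel()
    return -R.T@t, R.T@np.array([a,b,1.])
def atz(c,u,v,z):
    o,d=ray(c,u,v); return o+d*(z-o[2])/d[2]
def dep(c,u,v):
    o,d=ray(c,u,v); w=c['depth'][v-2:v+3,u-2:u+3]; return o+d*np.median(w[w>0]) if (w>0).any() else None
E
python3 - <<'E'
from h import *
snap('scene','s0'); snap('top','t0'); o=env.get_obs(); print(o['time_s'],o['tool_pos'],o['tool_rot'],o['force'],env.hold_point_z)
E
```

```text
0.1 [ 0.26347672 -0.59360389  0.19085752] [-1.79900644e+02  4.57875741e-03  2.39416115e+01] [ 0.04719082 -1.05964892 -0.53717253] 0.0187
```

View pics/s0.png

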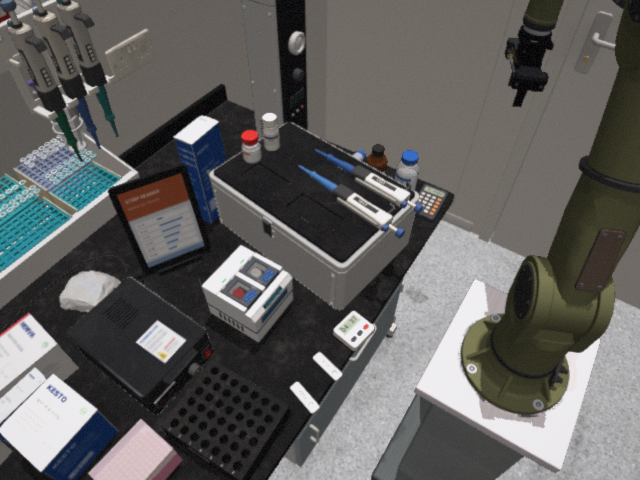

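View pics/t0.png

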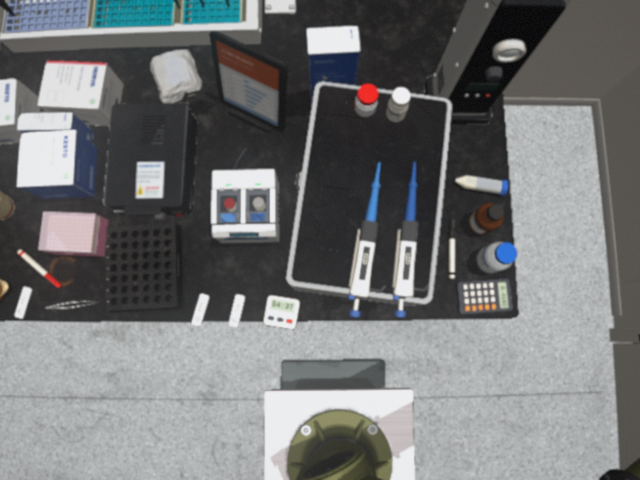

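The red cap shows through the left hatch, near (230,205) in the top view. White is in the right hatch, near (259,204). I'll enlarge the reader for exact points.

Run:
```python
import cv2
i=cv2.imread('pics/t0.png')[160:250,200:290]
cv2.imwrite('pics/t0c.png',cv2.resize(i,None,fx=6.66,fy=6.66,interpolation=cv2.INTER_CUBIC)[:600])
```

```text
(no output)
```

View pics/t0c.png

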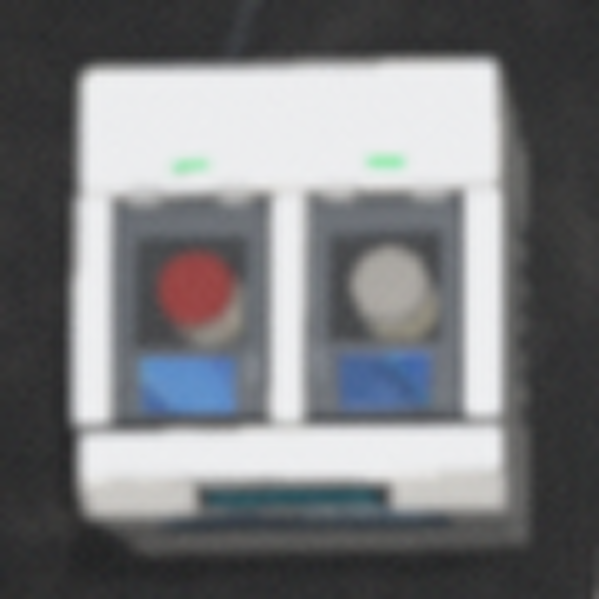

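The crop shows the left (red) pad centre at crop (188,385) and the right pad at (387,380). The left hatch runs from (115,198) to (268,420).

Run:
```python
from h import *
c=dict(np.load('pics/t0.npz')); c={k:(v.item() if v.ndim==0 else v) for k,v in c.items()}
for n,p in dict(padL=(188,385),padR=(387,380),hLbl=(115,198),hLbr=(270,198),hLfr=(268,418),hLfl=(115,420),hRbl=(307,195),hRbr=(463,193),hRfr=(463,415),hRfl=(306,418),DBL=(80,68),DBR=(499,60)).items():
    u,v=200+(p[0]+.5)/6.66-.5,160+(p[1]+.5)/6.66-.5
    print(n,np.round(atz(c,u,v,.112),4),np.round(dep(c,int(round(u)),int(round(v))),4))
L,R=[atz(c,200+a/6.66-.5,160+b/6.66-.5,.112) for a,b in((192,308),(385,305))]
d=L-R; print('sep',np.linalg.norm(d),'yaw',np.degrees(np.arctan2(-d[0],d[1])))
```

```text
padL [0.507 0.222 0.112] [0.5073 0.2213 0.1141]
padR [0.5078 0.1612 0.112 ] [0.5069 0.1604 0.1131]
hLbl [0.566  0.2459 0.112 ] [0.5668 0.2457 0.1111]
hLbr [0.5653 0.1979 0.112 ] [0.5661 0.1982 0.1115]
hLfr [0.4964 0.1973 0.112 ] [0.4976 0.1973 0.1098]
hLfl [0.4963 0.2442 0.112 ] [0.4966 0.2448 0.107 ]
hRbl [0.5662 0.1865 0.112 ] [0.566  0.1859 0.1114]
hRbr [0.5662 0.1384 0.112 ] [0.5656 0.1387 0.1108]
hRfr [0.4967 0.1379 0.112 ] [0.497  0.1383 0.1094]
hRfl [0.4963 0.1857 0.112 ] [0.4972 0.1849 0.1111]
DBL [0.6077 0.2579 0.112 ] [0.6402 0.2805 0.0009]
DBR [0.6085 0.1276 0.112 ] [0.64   0.1386 0.0029]
sep 0.05925935124031411 yaw 0.24342393858163058
```

Reader yaw is about 0, and the sizes and heights agree with the description (hatch 69.5 x 48 mm, z about 0.112). The left pad is at (0.508, 0.2215). I'll rise first, then cross above the case with the fingers shut, turning to yaw 0.

```bash
python3 -m jog '[{"dp":[0,0,-6],"twist":0,"fingers":0},{"dp":[0,0,-12],"twist":0,"fingers":0},{"dp":[0,0,-18],"twist":0,"fingers":0},{"dp":[4,-3.6,-20],"twist":4,"fingers":0},{"dp":[8,-7.2,-20],"twist":8,"fingers":0},{"dp":[12,-10.9,-20],"twist":14,"fingers":0},{"dp":[16,-14.5,-20],"twist":20,"fingers":0},{"dp":[20,-18.2,-20],"twist":24,"fingers":0}]'
```

```text
time_s: 1.1
tool_pos: [0.373, -0.3448, 0.3915]
tool_rot: [-180.0, 0.0, -0.2]
force: [1.0, 0.1, 0.0]
grip_width: 0.015
grasp_force: 0.0
```

```bash
python3 -m jog '[{"dp":[3,-5,0]},{"dp":[6,-10,0]},{"dp":[9,-15,0]},{"dp":[11.5,-20.5,0]},{"dp":[12.5,-26.5,0]},{"dp":[12.5,-32.5,0]},{"dp":[12.5,-38.5,0]},{"dp":[12.5,-44.5,0]}]' && python3 -m jog '[{"dp":[0,-6,0]},{"dp":[0.5,-12,0]},{"dp":[0.5,-12,6]},{"dp":[0.5,-12,12]},{"dp":[0.5,-12,18]},{"dp":[0.5,-12,21]},{"dp":[0.5,-12,23]},{"dp":[0.5,-12,23]}]'
```

```text
validation failed for argument at $[0]...
```

```bash
python3 -m jog '[{"dp":[3,-5,0],"twist":0,"fingers":0},{"dp":[6,-10,0],"twist":0,"fingers":0},{"dp":[9,-15,0],"twist":0,"fingers":0},{"dp":[11.5,-20.5,0],"twist":0,"fingers":0},{"dp":[12.5,-26.5,0],"twist":0,"fingers":0},{"dp":[12.5,-32.5,0],"twist":0,"fingers":0},{"dp":[12.5,-38.5,0],"twist":0,"fingers":0},{"dp":[12.5,-44.5,0],"twist":0,"fingers":0}]'
```

```text
time_s: 2.1
tool_pos: [0.4977, 0.1001, 0.3916]
tool_rot: [180.0, 0.0, -0.1]
force: [0.6, -0.3, 0.4]
grip_width: 0.0005
grasp_force: 0.0
```

```bash
python3 -m jog '[{"dp":[0,-6,0],"twist":0,"fingers":0},{"dp":[1,-12,0],"twist":0,"fingers":0},{"dp":[1,-12.1,6],"twist":0,"fingers":0},{"dp":[1,-12.1,12],"twist":0,"fingers":0},{"dp":[1,-12.1,17],"twist":0,"fingers":0},{"dp":[1,-12.1,19],"twist":0,"fingers":0},{"dp":[1,-12.1,19],"twist":0,"fingers":0}]'
python3 - <<'E'
from h import *
c=dict(np.load('pics/t0.npz')); c={k:(v.item() if v.ndim==0 else v) for k,v in c.items()}
for p in((303,180),(297,220),(290,275)): print(atz(c,*p,.18))
snap('scene','s1'); i=snap('top','t1')['pixels'][130:310,170:330]
j=cv2.imread('pics/s1.png')[180:360,150:330]
a=cv2.resize(i,(480,540),interpolation=2)[:480]; b=cv2.resize(j,(480,480),interpolation=2)
cv2.imwrite('pics/m1.png',cv2.resize(np.hstack([a[:,:400],b[:,:400]]),(800,480)))
E
```

```text
time_s: 2.98
tool_pos: [0.5069, 0.2185, 0.1999]
tool_rot: [179.9, 0.2, -0.1]
force: [-0.7, 0.1, 0.6]
grip_width: 0.0006
grasp_force: 0.0
[0.56483903 0.06653711 0.18      ]
[0.48667333 0.07817863 0.18      ]
[0.38236148 0.09147452 0.18      ]
```

View pics/m1.png

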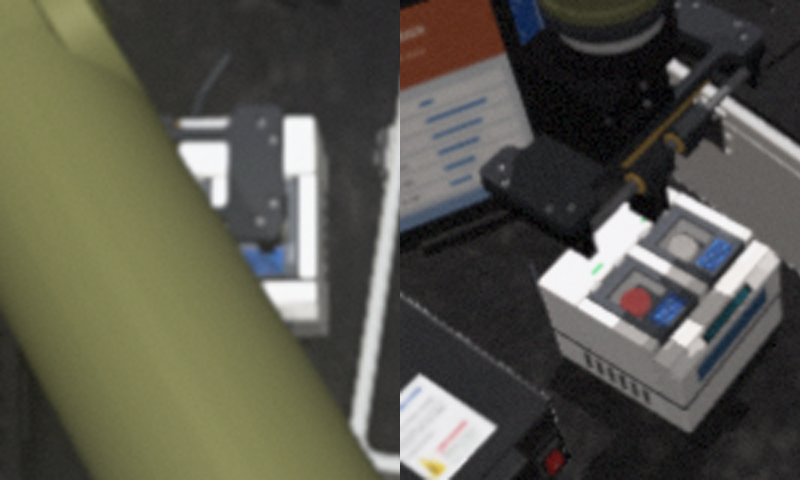

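Clearance is fine: the case edge is at y ≤ 0.09 and the gripper body reaches only to about 0.127. The scene half shows the shut fingers above the hatches, with red in the left one. I'll descend to hover.

```bash
python3 -m jog '[{"dp":[0,-0.2,3],"twist":0,"fingers":0},{"dp":[0,-0.2,6],"twist":0,"fingers":0},{"dp":[0,-0.2,7.5],"twist":0,"fingers":0},{"dp":[0,-0.2,8],"twist":0,"fingers":0},{"dp":[0,-0.2,8],"twist":0,"fingers":0},{"dp":[0,-0.2,8],"twist":0,"fingers":0}]'
```

```text
time_s: 3.82
tool_pos: [0.5091, 0.2216, 0.123]
tool_rot: [-180.0, -0.1, -0.1]
force: [0.2, -0.4, -0.1]
grip_width: 0.0008
grasp_force: 0.0
```

```bash
python3 -m jog '[{"dp":[0,0,0.4],"twist":0,"fingers":0},{"dp":[0,0,0.7],"twist":0,"fingers":0},{"dp":[0,0,0.9],"twist":0,"fingers":0},{"dp":[0,0,1.1],"twist":0,"fingers":0},{"dp":[0,0,1.1],"twist":0,"fingers":0}]'; python3 -c "
from cell import env;o=env.get_obs();print(o['tool_pos'],o['force'])"
```

```text
time_s: 4.45
tool_pos: [0.5081, 0.2211, 0.1106]
tool_rot: [180.0, 0.0, -0.1]
force: [-0.0, 0.4, 0.2]
grip_width: 0.0004
grasp_force: 0.0
[0.50812582 0.22113405 0.11059168] [-0.00694297  0.38520342  0.1692918 ]
```

```bash
python3 -m jog '[{"dp":[0,0,0.15],"twist":0,"fingers":0},{"dp":[0,0,0.3],"twist":0,"fingers":0},{"dp":[0,0,0.4],"twist":0,"fingers":0},{"dp":[0,0,0.4],"twist":0,"fingers":0}]'; python3 -m jog '[{"dp":[0,0,0.08],"twist":0,"fingers":0},{"dp":[0,0,0.15],"twist":0,"fingers":0},{"dp":[0,0,0.15],"twist":0,"fingers":0}]'
```

```text
time_s: 4.95
tool_pos: [0.5082, 0.2212, 0.1067]
tool_rot: [180.0, 0.0, -0.1]
force: [0.4, 0.2, -0.9]
grip_width: 0.0007
grasp_force: 0.0
time_s: 5.32
tool_pos: [0.5082, 0.2212, 0.1053]
tool_rot: [180.0, 0.0, -0.1]
force: [0.4, -0.6, 0.3]
grip_width: 0.0005
grasp_force: 0.0
```

```bash
for i in 1; do python3 -m jog '[{"dp":[0,0,0.05],"twist":0,"fingers":0},{"dp":[0,0,0.1],"twist":0,"fingers":0},{"dp":[0,0,0.1],"twist":0,"fingers":0}]'; done
python3 - <<'E'
from h import *
c=snap('scene','s2'); i=c['pixels'][230:350,190:310]; cv2.imwrite('pics/s2c.png',cv2.resize(i,(600,600),interpolation=2))
E
```

```text
time_s: 5.7
tool_pos: [0.5082, 0.2212, 0.1042]
tool_rot: [180.0, 0.0, -0.1]
force: [0.9, 0.4, 1.1]
grip_width: 0.0005
grasp_force: 0.0
```

View pics/s2c.png

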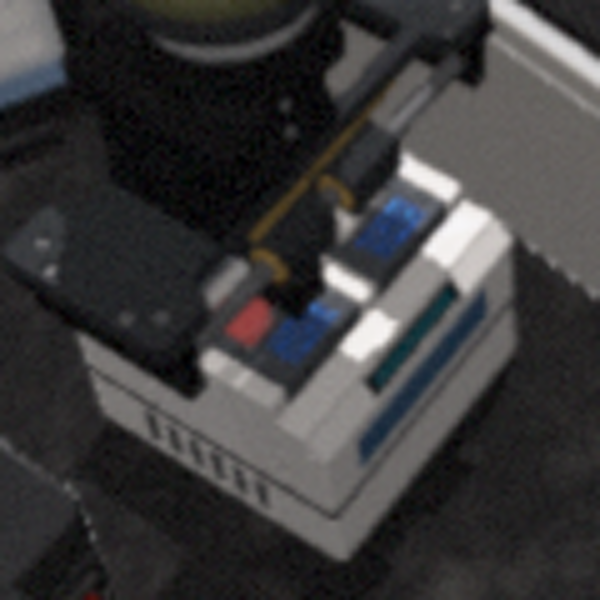

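Run:
```python
from h import *
c=dict(np.load('pics/s2.npz')); c={k:(v.item() if v.ndim==0 else v) for k,v in c.items()}
K=np.array([[c['fx'],0,c['cx']],[0,c['fy'],c['cy']],[0,0,1]])
P={'tcp':(.508,.221,.104),'padL':(.5085,.2215,.112),'padR':(.508,.161,.112),'hingeL':(.566,.2215,.112)}
for n,p in P.items():
    q=cv2.projectPoints(np.float64([p]),c['rvec'],c['tvec'],K,np.float64([c['k1'],0,0,0]))[0].ravel(); print(n,q,(q-[190,230])*5)
for u,v in((305,325),(392,230),(290,300),(250,322)): print((u,v),atz(c,190+u/5-.5,230+v/5-.5,.112),dep(c,190+u//5,230+v//5))
```

```text
tcp [249.558927   297.44411036] [297.79463498 337.22055181]
padL [248.76733731 295.33166602] [293.83668656 326.65833011]
padR [267.22329718 274.974425  ] [386.1164859  224.87212499]
hingeL [226.93819598 282.25191278] [184.69097991 261.25956392]
(305, 325) [0.5068354  0.21800873 0.112     ] [0.50383967 0.2196619  0.11482469]
(392, 230) [0.50601571 0.16128739 0.112     ] [0.50377303 0.16354455 0.1146069 ]
(290, 300) [0.51946379 0.21194166 0.112     ] [0.4999576  0.22829368 0.14678654]
(250, 322) [0.52624664 0.22920196 0.112     ] [0.52540686 0.22869764 0.111704  ]
```

Run:
```python
from h import *
c=dict(np.load('pics/s2.npz')); c={k:(v.item() if v.ndim==0 else v) for k,v in c.items()}
for v in range(282,302):
  r=[]
  for u in range(242,258,2):
    o,d=ray(c,u,v); p=o+d*c['depth'][v,u]; r.append('%3d,%3d,%3d'%tuple(p*1000))
  print(v,r)
print(env.get_obs()['tool_pos'])
```

```text
282 ['480,255,223', '476,254,224', '471,254,227', '470,250,224', '470,245,218', '471,240,210', '518,191,114', '516,188,112']
283 ['478,257,223', '476,255,222', '474,252,220', '471,250,219', '471,245,214', '498,215,156', '517,193,114', '514,190,113']
284 ['478,258,221', '476,255,219', '472,254,221', '471,251,218', '471,246,212', '499,215,152', '497,212,150', '510,194,116']
285 ['475,261,223', '476,255,216', '471,255,220', '470,251,216', '499,221,155', '498,216,150', '497,212,146', '511,194,113']
286 ['475,262,222', '507,229,156', '474,253,212', '471,251,212', '498,222,154', '500,215,143', '498,212,142', '511,195,110']
287 ['513,230,148', '506,230,154', '500,231,159', '498,228,158', '499,222,149', '499,217,144', '498,212,138', '508,198,112']
288 ['513,229,144', '509,229,147', '502,229,153', '496,230,159', '500,222,145', '499,217,139', '497,213,137', '506,199,113']
289 ['514,230,140', '508,230,145', '503,229,148', '497,229,154', '497,224,147', '500,216,135', '508,203,112', '503,203,116']
290 ['528,218,111', '509,229,140', '504,229,144', '497,230,150', '498,224,142', '510,208,112', '507,
[... 734 characters left out ...]
,220,114', '498,217,112', '495,214,112']
297 ['515,233,115', '511,231,116', '511,227,110', '506,226,114', '502,224,114', '498,222,115', '495,220,116', '495,215,108']
298 ['514,234,114', '511,232,113', '509,229,111', '504,228,114', '502,224,111', '499,222,111', '494,221,114', '494,216,107']
299 ['513,236,113', '510,234,113', '506,231,113', '502,230,114', '500,227,113', '496,225,114', '496,220,108', '495,215,102']
300 ['511,238,114', '508,235,113', '505,234,113', '502,231,112', '498,229,113', '494,228,115', '495,222,106', '493,218,102']
301 ['509,240,114', '505,239,116', '503,236,114', '500,233,114', '497,231,113', '495,227,110', '495,222,104', '492,219,102']
[0.50826312 0.2212405  0.1042829 ]
```

Depth shows the shut fingertips end at about z = 0.135, some 30 mm above the reported TCP. The hatch is untouched with its pad at z = 0.114. I'll trust the camera and go down in checked steps.

```bash
cat > tip.py <<'E'
from h import *
import sys
c=snap('scene',sys.argv[1])
V,U=np.mgrid[270:310,230:275]; P=[]
for v,u in zip(V.ravel(),U.ravel()):
    z=c['depth'][v,u]
    if z>0:
        o,d=ray(c,u,v); P.append(np.r_[o+d*z,u,v,c['pixels'][v,u].astype(int)])
P=np.array(P)
dark=P[:,5:].max(1)<45
f=P[dark&(abs(P[:,0]-.5)<.006)&(P[:,1]>.208)&(P[:,1]<.236)&(P[:,2]>.095)&(P[:,2]<.175)]
for y in (.213,.218,.223,.228):
    s=f[abs(f[:,1]-y)<.0025]
    if len(s): print('finger y',y,'lowest z',np.sort(s[:,2])[:3].round(3),'rows',s[:,4].max())
for n,lo,hi in(('L',.20,.245),('R',.14,.185)):
    b=P[(P[:,5]>P[:,7]*2)&(P[:,5]>70)&(P[:,1]>lo)&(P[:,1]<hi)]
    if len(b): print('pad',n,len(b),b[:,:3].mean(0).round(4))
o=env.get_obs(); print(o['tool_pos'].round(4),o['force'].round(2),o['time_s'])
E
python3 tip.py a; python3 -m jog '[{"dp":[0,0,0.4],"twist":0,"fingers":0},{"dp":[0,0,0.8],"twist":0,"fingers":0},{"dp":[0,0,1.2],"twist":0,"fingers":0},{"dp":[0,0,1.2],"twist":0,"fingers":0},{"dp":[0,0,1.2],"twist":0,"fingers":0}]'; python3 tip.py b
```

```text
finger y 0.213 lowest z [0.105 0.107 0.107] rows 297.0
finger y 0.218 lowest z [0.105 0.106 0.111] rows 299.0
finger y 0.223 lowest z [0.102 0.107 0.108] rows 301.0
finger y 0.228 lowest z [0.106 0.11  0.138] rows 303.0
pad L 72 [0.5044 0.2237 0.1146]
pad R 80 [0.5056 0.1626 0.1147]
[0.5083 0.2213 0.1043] [-0.65  0.03 -0.32] 5.8
time_s: 6.42
tool_pos: [0.5083, 0.2213, 0.0923]
tool_rot: [-180.0, -0.0, -0.1]
force: [0.1, -0.0, -0.6]
grip_width: 0.0007
grasp_force: 0.0
finger y 0.213 lowest z [0.106 0.128 0.13 ] rows 297.0
finger y 0.218 lowest z [0.105 0.109 0.109] rows 299.0
finger y 0.223 lowest z [0.107 0.108 0.127] rows 301.0
finger y 0.228 lowest z [0.105 0.105 0.112] rows 303.0
pad L 47 [0.5027 0.2261 0.1144]
pad R 79 [0.5059 0.1625 0.1145]
[0.5083 0.2213 0.0924] [-0.4   0.42  0.48] 6.475
```

```bash
python3 -m jog '[{"dp":[0,0,0.2],"twist":0,"fingers":0},{"dp":[0,0,0.4],"twist":0,"fingers":0},{"dp":[0,0,0.5],"twist":0,"fingers":0},{"dp":[0,0,0.5],"twist":0,"fingers":0}]'; for i in 1; do python3 -m jog '[{"dp":[0,0,0.1],"twist":0,"fingers":0},{"dp":[0,0,0.2],"twist":0,"fingers":0},{"dp":[0,0,0.2],"twist":0,"fingers":0}]'; done; python3 -m jog '[{"dp":[0,0,0.1],"twist":0,"fingers":0},{"dp":[0,0,0.2],"twist":0,"fingers":0},{"dp":[0,0,0.2],"twist":0,"fingers":0}]'
python3 - <<'E'
from h import *
c=snap('scene','s3'); i=c['pixels'][260:320,215:275]; cv2.imwrite('pics/s3c.png',cv2.resize(i,(600,600),interpolation=2))
E
```

```text
time_s: 6.98
tool_pos: [0.5082, 0.2212, 0.0872]
tool_rot: [180.0, 0.0, -0.1]
force: [-0.3, -0.3, -0.8]
grip_width: 0.0004
grasp_force: 0.0
time_s: 7.35
tool_pos: [0.5082, 0.2212, 0.0852]
tool_rot: [180.0, 0.0, -0.1]
force: [0.4, -0.4, -0.3]
grip_width: 0.0003
grasp_force: 0.0
time_s: 7.72
tool_pos: [0.5082, 0.2212, 0.0832]
tool_rot: [180.0, 0.0, -0.1]
force: [-0.2, 0.2, -0.0]
grip_width: 0.0007
grasp_force: 0.0
```

View pics/s3c.png

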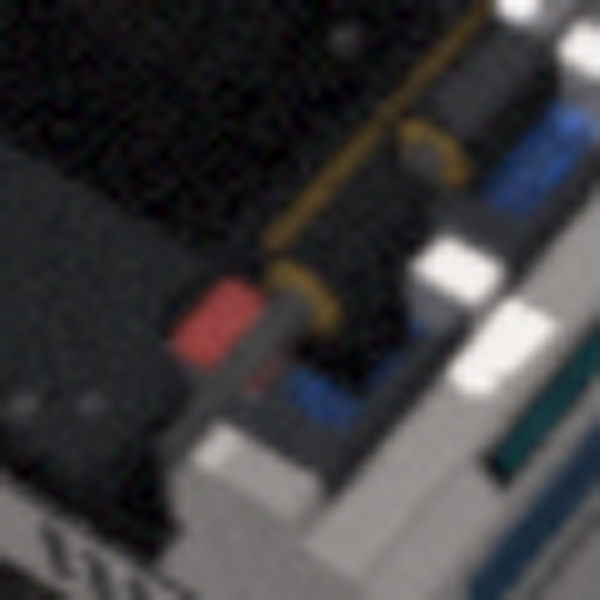

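The tip (crop 350,380) is just about on the pad's middle. I'll press on in small steps.

```bash
python3 -m jog '[{"dp":[0,0,0.1],"twist":0,"fingers":0},{"dp":[0,0,0.2],"twist":0,"fingers":0},{"dp":[0,0,0.2],"twist":0,"fingers":0}]'; python3 -m jog '[{"dp":[0,0,0.1],"twist":0,"fingers":0},{"dp":[0,0,0.2],"twist":0,"fingers":0},{"dp":[0,0,0.2],"twist":0,"fingers":0}]'; python3 tip.py d
```

```text
time_s: 8.15
tool_pos: [0.5083, 0.2213, 0.0814]
tool_rot: [180.0, -0.0, -0.1]
force: [1.0, -0.2, 1.6]
grip_width: 0.0007
grasp_force: 0.4
time_s: 8.52
tool_pos: [0.5083, 0.2212, 0.0792]
tool_rot: [180.0, -0.0, -0.1]
force: [-0.5, -0.4, 1.4]
grip_width: 0.0008
grasp_force: 0.5
finger y 0.213 lowest z [0.11  0.112 0.112] rows 295.0
finger y 0.218 lowest z [0.113 0.116 0.119] rows 296.0
finger y 0.223 lowest z [0.116 0.118 0.12 ] rows 297.0
finger y 0.228 lowest z [0.104 0.111 0.113] rows 303.0
pad L 19 [0.5044 0.2322 0.1107]
pad R 37 [0.5018 0.1627 0.1144]
[0.5083 0.2213 0.0793] [0.34 0.54 1.64] 8.575
```

Contact was at a reading of about 0.083, and the pad is now 4 mm down at 1.5 N. Another 2.5 mm should let the latch go.

```bash
python3 -m jog '[{"dp":[0,0,0.1],"twist":0,"fingers":0},{"dp":[0,0,0.2],"twist":0,"fingers":0},{"dp":[0,0,0.25],"twist":0,"fingers":0},{"dp":[0,0,0.25],"twist":0,"fingers":0}]'; python3 tip.py e
```

```text
time_s: 9.07
tool_pos: [0.5084, 0.2213, 0.0768]
tool_rot: [-180.0, -0.0, -0.1]
force: [0.6, 0.1, 1.7]
grip_width: 0.0001
grasp_force: 0.6
finger y 0.213 lowest z [0.111 0.112 0.114] rows 295.0
finger y 0.218 lowest z [0.11  0.112 0.113] rows 297.0
finger y 0.223 lowest z [0.11  0.112 0.118] rows 298.0
finger y 0.228 lowest z [0.107 0.108 0.109] rows 301.0
pad L 19 [0.5044 0.2299 0.1067]
pad R 36 [0.5016 0.1624 0.115 ]
[0.5084 0.2212 0.0768] [0.12 0.8  1.08] 9.125
```

```bash
python3 -m jog '[{"dp":[0,0,-4],"twist":0,"fingers":0},{"dp":[-2,0,-9],"twist":0,"fingers":0},{"dp":[-5,0,-13],"twist":0,"fingers":0},{"dp":[-8,0,-14],"twist":0,"fingers":0},{"dp":[-8,0,-14],"twist":0,"fingers":0},{"dp":[-8,0,-14],"twist":0,"fingers":0},{"dp":[-8,0,-14],"twist":0,"fingers":0},{"dp":[-8,0,-14],"twist":0,"fingers":0}]'; python3 -m jog '[{"dp":[0,0,0],"twist":0,"fingers":0},{"dp":[0,0,0],"twist":0,"fingers":0},{"dp":[0,0,0],"twist":0,"fingers":0},{"dp":[0,0,0],"twist":0,"fingers":0},{"dp":[0,0,0],"twist":0,"fingers":0},{"dp":[0,0,0],"twist":0,"fingers":0},{"dp":[0,0,0],"twist":0,"fingers":0},{"dp":[0,0,0],"twist":0,"fingers":0}]' >/dev/null; python3 -m jog '[{"dp":[0,0,0],"twist":0,"fingers":0},{"dp":[0,0,0],"twist":0,"fingers":0},{"dp":[0,0,0],"twist":0,"fingers":0},{"dp":[0,0,0],"twist":0,"fingers":0},{"dp":[0,0,0],"twist":0,"fingers":0},{"dp":[0,0,0],"twist":0,"fingers":0},{"dp":[0,0,0],"twist":0,"fingers":0},{"dp":[0,0,0],"twist":0,"fingers":0}]'
python3 - <<'E'
from h import *
c=snap('scene','s4'); i=c['pixels'][200:350,170:320]; cv2.imwrite('pics/s4c.png',cv2.resize(i,(600,600),interpolation=2))
E
```

```text
time_s: 10.12
tool_pos: [0.4284, 0.2212, 0.2161]
tool_rot: [-180.0, 0.1, -0.1]
force: [0.7, -0.4, 0.2]
grip_width: 0.0004
grasp_force: 0.0
time_s: 12.12
tool_pos: [0.4283, 0.2213, 0.2168]
tool_rot: [180.0, 0.0, -0.1]
force: [-0.6, 0.2, 1.1]
grip_width: 0.0007
grasp_force: 0.0
```

View pics/s4c.png

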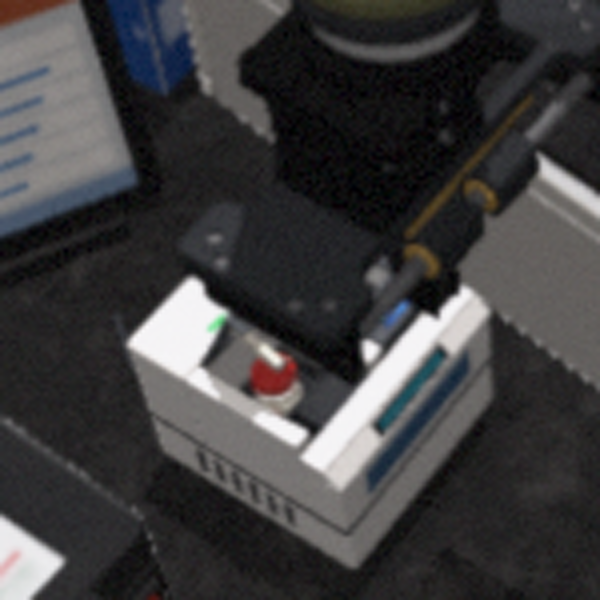

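The left hatch has popped and stands steeply on its own, with the red vial (crop 275,375) now visible in its port. I'll lower the finger in front of it, shifted right of the tongue, and then push the skirt back.

```bash
python3 -m jog '[{"dp":[0,0.5,-0],"twist":0,"fingers":0},{"dp":[0,0.9,4],"twist":0,"fingers":0},{"dp":[0,0.9,7.5],"twist":0,"fingers":0},{"dp":[0,0.9,9.2],"twist":0,"fingers":0},{"dp":[3,0.9,9.2],"twist":0,"fingers":0},{"dp":[6,0.9,9.2],"twist":0,"fingers":0},{"dp":[7,0.9,9.2],"twist":0,"fingers":0},{"dp":[7,0.9,9.2],"twist":0,"fingers":0}]';  python3 - <<'E'
from h import *
c=snap('scene','s5'); i=c['pixels'][220:340,180:300]; cv2.imwrite('pics/s5c.png',cv2.resize(i,(600,600),interpolation=2))
E
```

```text
time_s: 13.18
tool_pos: [0.4982, 0.2124, 0.1249]
tool_rot: [-180.0, 0.0, -0.1]
force: [-0.3, 0.4, 0.3]
grip_width: 0.0006
grasp_force: 0.0
```

View pics/s5c.png

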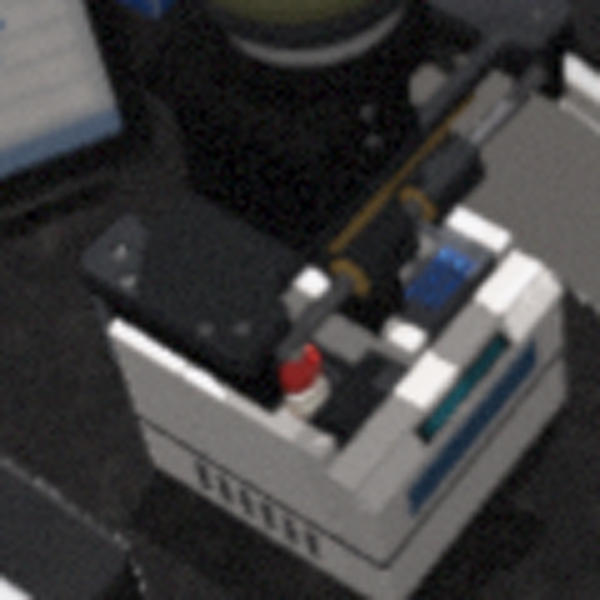

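The finger stands in front of the hatch, and the white tongue (crop 310,280) is clear to its left. I'll push slowly.

```bash
python3 -m jog '[{"dp":[0.8,0,0],"twist":0,"fingers":0},{"dp":[1.5,0,0],"twist":0,"fingers":0},{"dp":[2.1,0,0],"twist":0,"fingers":0},{"dp":[2.7,0,0],"twist":0,"fingers":0},{"dp":[3.3,0,0],"twist":0,"fingers":0},{"dp":[3.9,0,0],"twist":0,"fingers":0},{"dp":[4.4,0,0],"twist":0,"fingers":0},{"dp":[4.8,0,0],"twist":0,"fingers":0}]'; python3 -m jog '[{"dp":[0.3,0,0],"twist":0,"fingers":0},{"dp":[0.6,0,0],"twist":0,"fingers":0},{"dp":[0.8,0,0],"twist":0,"fingers":0},{"dp":[0.8,0,0],"twist":0,"fingers":0}]';python3 -m jog '[{"dp":[0.1,0,0],"twist":0,"fingers":0},{"dp":[0.2,0,0],"twist":0,"fingers":0},{"dp":[0.2,0,0],"twist":0,"fingers":0},{"dp":[0.2,0,0],"twist":0,"fingers":0}]'
python3 - <<'E'
from h import *
c=snap('scene','s6'); i=c['pixels'][220:340,180:300]; cv2.imwrite('pics/s6c.png',cv2.resize(i,(600,600),interpolation=2))
E
```

```text
time_s: 14.22
tool_pos: [0.5466, 0.2121, 0.1248]
tool_rot: [180.0, 0.0, -0.1]
force: [0.2, -0.4, 0.1]
grip_width: 0.0003
grasp_force: 0.1
time_s: 14.72
tool_pos: [0.5544, 0.2122, 0.1248]
tool_rot: [180.0, -0.0, -0.1]
force: [-0.2, 0.9, -0.1]
grip_width: 0.0009
grasp_force: 0.0
time_s: 15.22
tool_pos: [0.556, 0.2122, 0.1247]
tool_rot: [180.0, 0.0, -0.1]
force: [-1.2, -0.4, 0.3]
grip_width: 0.0004
grasp_force: 0.8
```

View pics/s6c.png

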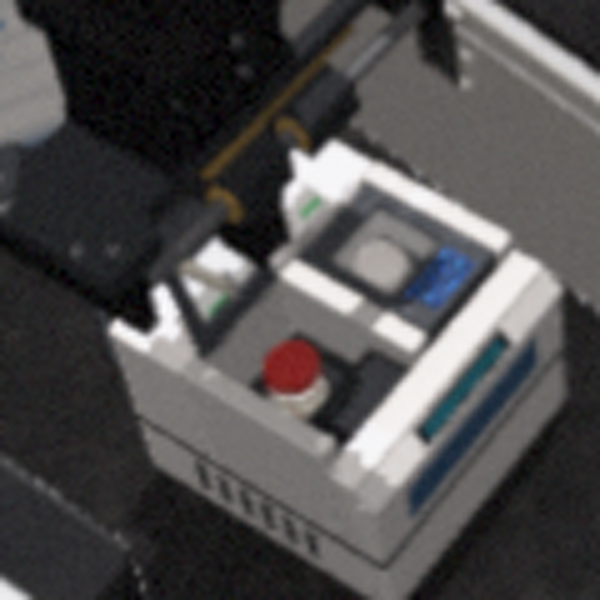

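The hatch is nearly upright and the vial is free from above. I'll continue in 2 mm steps until the stop is felt.

```bash
python3 -m jog '[{"dp":[0.1,0,0],"twist":0,"fingers":0},{"dp":[0.2,0,0],"twist":0,"fingers":0},{"dp":[0.2,0,0],"twist":0,"fingers":0}]'; python3 -m jog '[{"dp":[0.1,0,0],"twist":0,"fingers":0},{"dp":[0.2,0,0],"twist":0,"fingers":0},{"dp":[0.2,0,0],"twist":0,"fingers":0}]'
```

```text
time_s: 15.65
tool_pos: [0.5578, 0.2122, 0.1246]
tool_rot: [180.0, 0.1, -0.1]
force: [-4.3, -0.3, 0.1]
grip_width: 0.0007
grasp_force: 1.7
time_s: 16.02
tool_pos: [0.5596, 0.2123, 0.1245]
tool_rot: [180.0, 0.1, -0.0]
force: [-5.4, 0.0, 0.9]
grip_width: 0.0004
grasp_force: 2.5
```

The stop is reached: the force rose to about 5 N at the predicted position. I'll back off and check.

```bash
python3 -m jog '[{"dp":[-1,0,0],"twist":0,"fingers":0},{"dp":[-4,0,0],"twist":0,"fingers":0},{"dp":[-9,0,0],"twist":0,"fingers":0},{"dp":[-12,0,-3],"twist":0,"fingers":0},{"dp":[-12,1,-9],"twist":0,"fingers":0},{"dp":[-12,5,-15],"twist":0,"fingers":0},{"dp":[-12,10,-20],"twist":0,"fingers":0},{"dp":[-12,15,-22],"twist":0,"fingers":0}]'; python3 -m jog '[{"dp":[0,6,0],"twist":0,"fingers":0},{"dp":[0,12,0],"twist":0,"fingers":0},{"dp":[0,18,0],"twist":0,"fingers":0},{"dp":[0,20,0],"twist":0,"fingers":0},{"dp":[0,20,0],"twist":0,"fingers":0},{"dp":[0,20,0],"twist":0,"fingers":0}]'
python3 - <<'E'
from h import *
c=snap('scene','s7'); t=snap('top','t7')
cv2.imwrite('pics/m7.png',np.hstack([cv2.resize(c['pixels'][220:340,180:280],(400,480),interpolation=2),cv2.resize(t['pixels'][130:250,190:290],(400,480),interpolation=2)]))
P=[]
for v in range(220,330):
  for u in range(190,290):
    z=c['depth'][v,u]
    if z>0:
      o,d=ray(c,u,v); P.append(o+d*z)
P=np.array(P); s=P[(P[:,1]>.2)&(P[:,1]<.22)&(P[:,2]>.125)&(P[:,2]<.2)&(P[:,0]>.5)&(P[:,0]<.62)]
k=np.polyfit(s[:,2],s[:,0],1) if len(s)>5 else None
print(len(s),s.min(0),s.max(0),k, 'angle',np.pi/2+np.arctan(k[0]))
E
```

```text
time_s: 17.02
tool_pos: [0.4413, 0.0686, 0.3445]
tool_rot: [179.9, -0.4, 0.1]
force: [1.4, -0.1, 0.0]
grip_width: 0.0004
grasp_force: 0.0
time_s: 17.77
tool_pos: [0.4405, -0.1286, 0.3416]
tool_rot: [180.0, -0.1, 0.1]
force: [-0.6, 1.2, -0.5]
grip_width: 0.0005
grasp_force: 0.0
190 [0.56255284 0.20003521 0.12504533] [0.57864693 0.21958605 0.18355115] [0.1144245  0.55099871] angle 1.6847253241375992
```

View pics/m7.png

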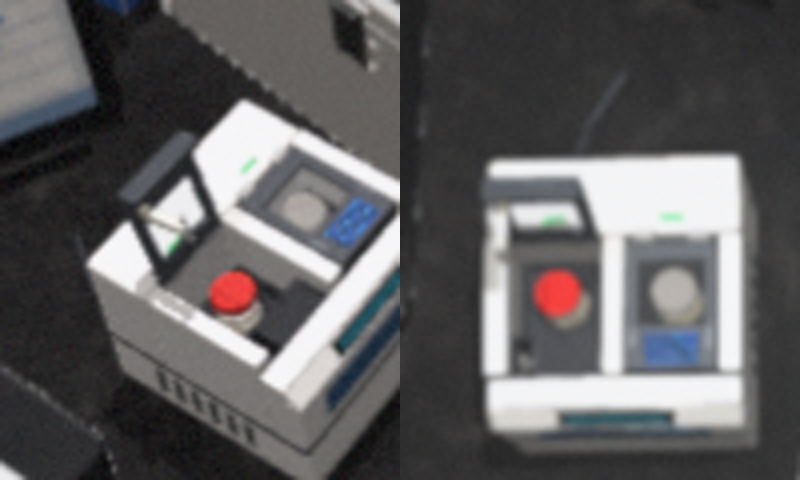

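Run:
```python
from h import *
c=dict(np.load('pics/s7.npz')); c={k:(v.item() if v.ndim==0 else v) for k,v in c.items()}
P=[]
for v in range(220,330):
  for u in range(190,290):
    z=c['depth'][v,u]
    if z>0:
      o,d=ray(c,u,v); P.append(o+d*z)
P=np.array(P); s=P[(P[:,1]>.195)&(P[:,1]<.25)&(P[:,2]>.12)&(P[:,2]<.2)&(P[:,0]>.555)&(P[:,0]<.6)]
for a in np.arange(.12,.195,.01):
    q=s[(s[:,2]>=a)&(s[:,2]<a+.01)&(s[:,1]<.22)]
    print(round(a,3),len(q),np.percentile(q[:,0],[5,50,95]).round(4) if len(q) else '', s[(s[:,2]>=a)&(s[:,2]<a+.01),2].max() if len(q) else '')
q=s[(s[:,2]<.165)&(s[:,1]<.22)]; k=np.polyfit(q[:,2],q[:,0],1); print(np.pi/2+np.arctan(k[0]))
```

```text
0.12 32 [0.5613 0.5639 0.5657] 0.12974162247377086
0.13 31 [0.5643 0.5661 0.5678] 0.13992317707807655
0.14 33 [0.5653 0.568  0.5696] 0.149888153857197
0.15 30 [0.5679 0.5696 0.5714] 0.15975071064327906
0.16 35 [0.5684 0.5706 0.5724] 0.16971721705387743
0.17 12 [0.5668 0.5725 0.5785] 0.1799764887321479
0.18 48 [0.5655 0.5706 0.5773] 0.18406776462514096
0.19 0  
1.7510415029066884
```

The fit gives 1.75 rad, so the hatch is fully open. The other hatch is shut, both vials are in place and the arm is clear.

```bash
python3 -c "
from cell import env; print(env.sign_off())"
```

```text
the job is handed in; nothing more can be done
None
```

The left hatch, over the red-capped vial, was pressed once and popped up on its own. I then pushed it back to its stop (measured at 1.75 rad). The right hatch stayed shut, both vials are still in their ports, and I handed the job in at about 18 s.

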